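# Take the hand scanner from its dock and hold it on the jar

## Task

Gently draw the hand-held 3D scanner straight up out of its charging dock, gripping the housing lightly and keeping fingers off the glass of its front. Then tip it forward, head still above handle, so that its front looks down at a slant of about 45 degrees at the middle of the clay jar on the turntable from about 20 cm away, and finish while holding it still in the air there. Do not disturb the jar, the turntable or the other things on the table.

Things in the scene. Friction and masses are not known exactly. Their poses are not given: they have to be found in the camera images.
- scanner: wireless hand-held 3D scanner, 192 mm long, 0.36 to 0.56 kg, upright in the dock at the start, not latched. Origin: centre of the handle's end (underside); z along the handle to the head, x the way it looks. Dark rectangular handle 36 (x) by 30 mm (y), z 0 to 106 mm, its lowest 46 mm in the dock; collar 40 by 44 mm, z 98 to 110; grey head z 108 to 192. Centre of mass near z = 125 mm
- scanner_grip (a point): centre of the scanner's head, at (0, 0, 150) mm in its frame, axes the same. Head 42 mm (x) by 56 (y) by 84 (z), display on the back (-x), plain flat sides (+y, -y faces, 56 mm apart) for gripping. Calibrated instrument: a squeeze of 25 to 45 N holds it well, over 60 N per finger is too hard; never lever or ram it against the dock with over 20 N
- scanner_window (a point): middle of the front face of the glass window, at (24, 0, 150) mm in the scanner's frame; axes as the scanner's, x pointing out along the line of sight
- scanner_glass: black glass window on the head's front, 3 mm proud of it, 44 mm wide (y) and 74 mm high (z), with two round lenses and a projector in a column; not to be touched by the fingers. Origin: its centre, axes as the scanner's
- dock: charging dock, fixed to the table: black foot plate 120 by 96 mm and 10 mm thick, on it a grey tower 66 by 60 mm reaching to 62 mm above the table, with a keyed socket 40 by 34 mm open at the top, 46 mm deep (its floor 16 mm above the table). Origin: centre of the socket, at table height; z up; x the way the docked scanner looks
- turntable: scanning turntable, fixed to the table: black drum, white disc 200 mm across with black dots, its top 38 mm above the table. Origin: on its axis at table height
- jar: small terracotta jar standing loose near the middle of the turntable, 85 mm high, 80 mm across at the belly. Origin: centre of its underside; z up
- jar_mid (a point): middle of the jar, on its axis 43 mm above its underside
- vase: black printed bud vase standing on the table, 98 mm high, 68 mm across; to be left alone. Origin: centre of its underside
- brush: dusting brush lying on the table, 180 mm long; to be left alone. Origin: middle, underneath
- finds_box: open cardboard box 130 by 100 by 45 mm on the table; to be left alone. Origin: centre of its underside
There are look-alikes about, which are no part of the job. Of the things that look like the turntable, the middle-sized one is meant. What is shaped like the dock but yellow is not meant.

How it is judged:
On the way:
1. the scanner is drawn up out of the dock, its handle clear of the socket, held by the fingers (z of scanner in the frame of dock above 0.066 m and contact force between the fingers and scanner above 2 N and contact force between scanner and dock below 0.3 N), for 0.1 s.
At the end, for the whole second after the job is handed in: Held still by the fingers alone, handle end over 30 mm above the table, head above handle (axis under 63 deg from upright); window looks 45 +/-15 deg down; jar middle 150 to 260 mm ahead of the window and within 35 mm of its line of sight in width and height (x of jar_mid in the frame of scanner_window between 0.15 and 0.26 m and y of jar_mid in the frame of scanner_window between -0.035 and 0.035 m and z of jar_mid in the frame of scanner_window between -0.035 and 0.035 m and angle between scanner's own x axis and vertical between 2.09 and 2.62 rad and angle between scanner's own z axis and vertical below 1.1 rad and height (world z) of scanner above 0.03 m and contact force between the fingers and scanner above 2 N and contact force between scanner and dock below 0.3 N and contact force between scanner and turntable below 0.3 N and contact force between scanner and jar below 0.3 N and linear speed of scanner below 0.03 m/s and angular speed of scanner below 0.15 rad/s); the arm keeps its last pose, push and grip.
It fails at once if the scanner is squeezed too hard (over 65 N per finger) (contact force between the fingers and scanner above 130 N).
It fails at once if the scanner is levered or rammed against its dock (over 20 N) (contact force between scanner and dock above 20 N).
It fails at once if fingers press on the glass (contact force between the fingers and scanner_glass above 0.5 N).
It fails at once if the jar is moved (over 10 mm) or tipped, or the turntable struck (over 3 N) by robot or scanner (distance of jar from where it was at the start of the episode above 0.01 m or angle between jar's own z axis and vertical above 0.2 rad or contact force between any of the arm, the fingers, scanner and turntable above 3 N).
It fails at once if one of the other things is moved (over 20 mm) (distance of any of vase, brush, finds_box from where it was at the start of the episode above 0.02 m).
It also fails if it takes over 38 s, if anything falls off the work surface, if the arm or the gripper's body presses on something with over 40 N, if the wrist force passes 120 N, or if a joint passes its speed limit or range.

## Robot

A 6-joint arm with a two-finger parallel gripper is mounted at the origin on the work surface. World frame = base frame: x ahead of the robot, y to its left, z up, the work surface at z = 0. Lengths are in m, angles in rad, forces in N, time in s.
With the tool pointing down it reaches from about 0.35 to 0.975 m from the base axis. Payload 4.9 kg.
Tool frame: the origin (TCP) lies at the very end of the fingers, on their centre line; the grasp point (between the pads) lies 19 mm behind it; z points along the fingers, y is the line along which they close (so a half turn about z gives the same grasp; the last joint's range is limited). The gripper opens to 85 mm and grips with 20 to 120 N. Pads are 22 mm wide; open, the fingers measure 114 mm over their backs; the gripper's body (76 mm by 85 mm) begins 54 mm behind the grasp point. The pads swing forward as they close: fully open they stand 13 mm farther back than shut.
Start: joints at [-1.324, 0.053, 1.613, -0, 1.476, -0.119], TCP at [0.224, -0.584, 0.195] pointing down, gripper open.
Joint ranges: [-3.01, 3.01], [-1.01, 2.22], [0.06, 2.58], [-1.02, 4.17], [0.09, 2.62], [-3.14, 3.14]. Speed limits (rad/s): [2.57, 2.57, 3.14, 3.14, 3.14, 3.14].

## Interface

Orientations are given as a rotation vector (axis times angle).
In Python, from station import ctrl, imaging gives the robot as it stands.
- The arm moves only by the tool play_rows, never from a script. Its argument "series" is a list of rows, each a list of 3 entries, a list of its own where there are three numbers: the opening, from 0 (shut) to 1 (fully open), then the shift along the tool's x, y, z each as a share of 0.05 m, from -1 to 1, then the turn, a rotation vector about the tool's x, y, z each as a share of 8 degrees, from -1 to 1. In form: [[grip, [dx, dy, dz], [ax, ay, az]], ...]. A call has 1 to 8 rows; each row shifts and turns the commanded pose from where the row before left it, along the tool's axes as they then stand; what a row does not reach is not made up. A row lasts 1/8 s, in which the tool goes at most 62.5 mm and 10.7 degrees, less where a joint would pass 70% of its speed; a pose out of reach is approached as far as the arm can. A call with a number of a shift or a turn outside -1 to 1 is refused whole. A call with a gripper value outside its range is refused whole. The fingers move at their own pace and stop on an object; "force" is the grip in N (left out, the last holds). Time passes only in rows, so rows that do not move let the fingers close. It gives the time, the measured TCP pose, the force, the opening and the grip force at its end, in the units of the state.
- ctrl.get_obs(): the state, without advancing time (a new reading comes with each control period).
- imaging.get_image(name): name is "scene" or "top" or "wrist"; returns a dict with "color" (420x560x3 uint8, blue, green, red), "fx", "fy", "cx", "cy" (pixels), "extrinsics" (4x4, takes a point from world to camera coordinates); the wrist camera has in their place "hand_eye" (4x4, takes a point from camera to tool coordinates, whose origin is the TCP and whose axes are the flange's). Camera axes: x right, y down, z forward; pixel columns grow to the right and rows downward; lengths in m; the calibration is good to about 2 mm. A picture is of the moment at which its call begins: read the wrist's pose just before it. There is no depth.
- ctrl.finish_job(): hands the job in; it is judged then, once.
The state is a dict: "t": time; "q": joint angles; "dq": joint speeds; "effort": joint torques, N m; "tool_pos": TCP position; "tool_rot": TCP orientation; "contact_force": force on the tool from outside, world axes, zero at the start; "wrist_torque": the same for the moment, N m; "opening": finger opening in m; "grip_force": force on a finger pad.
Only numpy, scipy, OpenCV 4.12 (cv2) and the standard library are available. Lean on these libraries where they do the work, as an engineer would, in place of code of your own. Each camera call takes 0.05 s, during which the arm holds its last target. There are 200 camera calls.

## Working session

There is one attempt and no reset: what is moved stays moved. The work goes in short steps, Python scripts to look and compute and a tool call to move; the robot and the scene stay as the last step left them, time stands still between calls to the robot, and variables do not carry over. Pictures are saved under pics/ and viewed, at most 10 in all, crops included, and the job is handed in when it is done.

Besides the shell and the picture viewer there is one more tool, called after ">>>" by a JSON object that holds its "fn" and its "kwargs", one argument or row to a line. play_rows: Moves the arm, as the interface text tells. Shift numbers are shares of 0.05 m and turn numbers shares of 8 degrees, none past 1 either way. Its arguments: {"type":"object","properties":{"series":{"type":"array"},"force":{"type":"number"}},"required":["series"]}

```bash
mkdir -p pics; cat > h.py <<'E'
import numpy as np, cv2
from scipy.spatial.transform import Rotation as R
from station import ctrl, imaging
def cam(n):
    o=ctrl.get_obs(); d=imaging.get_image(n)
    K=np.array([[d['fx'],0,d['cx']],[0,d['fy'],d['cy']],[0,0,1]])
    if n=='wrist':
        T=np.eye(4);T[:3,:3]=R.from_rotvec(o['tool_rot']).as_matrix();T[:3,3]=o['tool_pos']
        E=np.linalg.inv(T@d['hand_eye'])
    else: E=np.array(d['extrinsics'])
    return d['color'],K,E
def tri(obs): # [(K,E,(u,v)),..]
    A=[]
    for K,E,(u,v) in obs:
        P=K@E[:3]; A+= [u*P[2]-P[0], v*P[2]-P[1]]
    x=np.linalg.svd(np.array([a/np.linalg.norm(a[:3]) for a in A]))[2][-1]; return x[:3]/x[3]
def atz(K,E,uv,z):
    r=E[:3,:3].T@np.linalg.inv(K)@np.array([*uv,1.]); c=-E[:3,:3].T@E[:3,3]
    return c+r*(z-c[2])/r[2]
def proj(K,E,p):
    q=K@(E[:3,:3]@np.array(p)+E[:3,3]); return q[:2]/q[2]
E
python3 - <<'E'
from h import *
import pickle
D={n:cam(n) for n in('scene','top')}
pickle.dump(D,open('d.pkl','wb'))
for n in D:
    cv2.imwrite(f'pics/{n}0.png',cv2.resize(D[n][0],(800,600),interpolation=cv2.INTER_CUBIC)); print(n,-D[n][2][:3,:3].T@D[n][2][:3,3], D[n][1][0,0])
print(ctrl.get_obs())
E
```

```text
scene [1.15903821 0.70299864 0.88384618] 469.3034869984425
top [0.41607233 0.15229142 1.47414959] 530.4226265237746
{'t': 0.1, 'q': array([-1.32398491e+00,  5.33226381e-02,  1.61416920e+00, -2.71818357e-05,
        1.47600651e+00, -1.19008251e-01]), 'dq': array([ 0.00011213, -0.00142917, -0.00201099,  0.00070262,  0.00030218,
        0.00091093]), 'effort': array([ 5.61167981e-04, -3.94904423e+01, -3.71362424e+01, -8.43607040e-05,
        3.93456707e-03,  3.85111070e-05]), 'tool_pos': array([ 0.22340151, -0.58302277,  0.19345884]), 'tool_rot': array([-3.08731730e+00, -5.71087823e-01,  2.33429900e-04]), 'contact_force': array([-0.69673777,  0.14218417, -0.67007097]), 'wrist_torque': array([-0.02061432, -0.04413381, -0.01089782]), 'grip_force': 0.0, 'opening': 0.08549551370390161}
```

View pics/scene0.png

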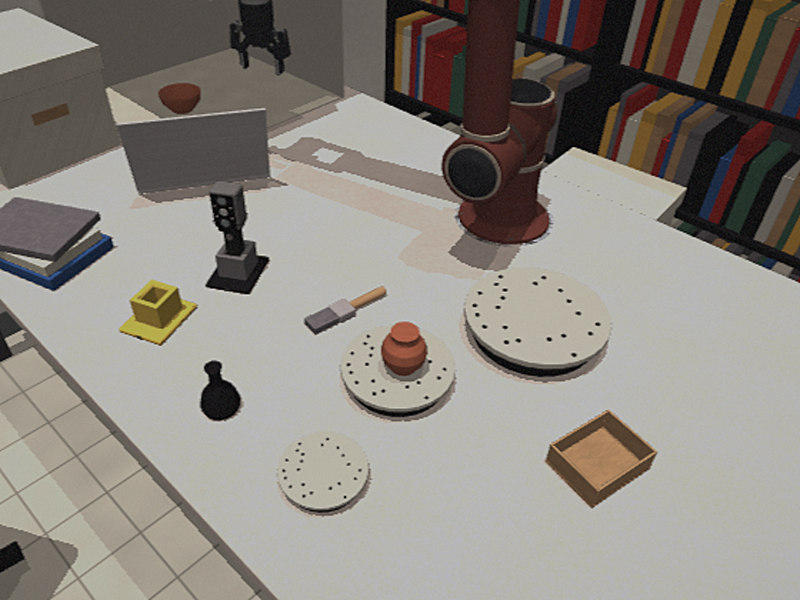

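View pics/top0.png

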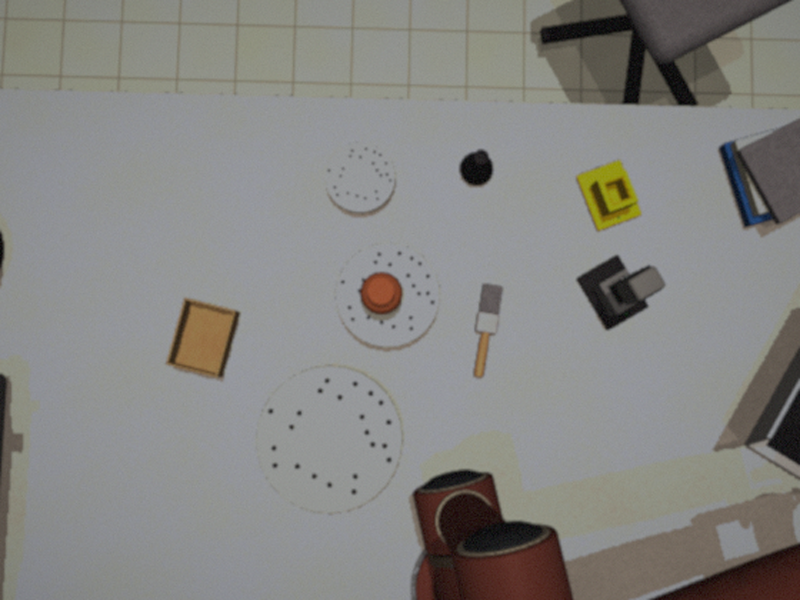

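Scanner and dock: scene (235,240), top (620,290). There is a yellow look-alike at scene (158,310), which is not meant. Turntable candidates in the scene picture are small (323,470), middle (398,370) and large (537,320). The middle one, which carries the jar, fits the description. I'll confirm with enlarged crops.

```bash
python3 - <<'E'
from h import *
import pickle
D=pickle.load(open('d.pkl','rb'))
s,t=D['scene'][0],D['top'][0]
# crops 100x75 -> x4
def c(im,u,v,w=100,h=75):return cv2.resize(im[v:v+h,u:u+w],(400,300),interpolation=cv2.INTER_CUBIC)
a=np.vstack([np.hstack([c(s,125,125,),c(t,385,165)]),np.hstack([c(s,230,217),c(t,225,165)])])
cv2.imwrite('pics/crop.png',a)
E
```

```text
(no output)
```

View pics/crop.png

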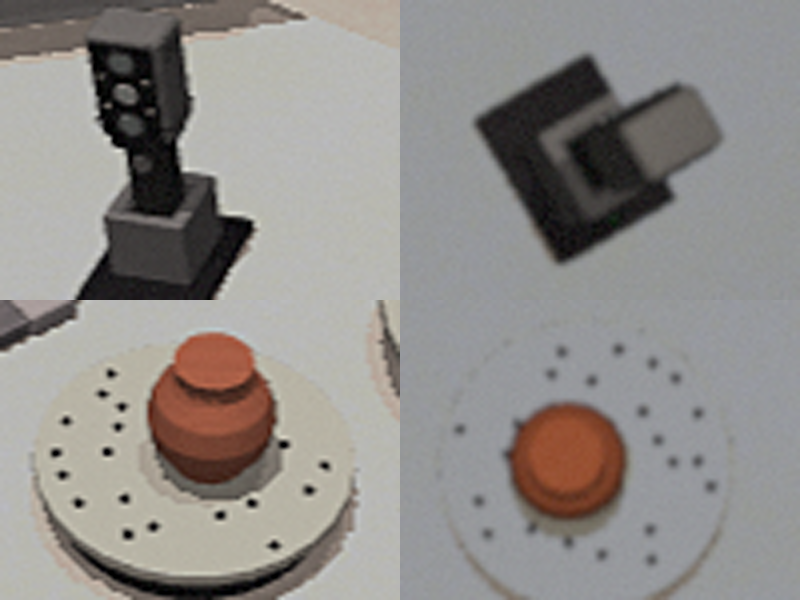

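```bash
python3 - <<'E'
from h import *
import pickle
D=pickle.load(open('d.pkl','rb'))
_,Ks,Es=D['scene'];_,Kt,Et=D['top']
f=lambda x,y,u,v,px,py:((x-px+.5)/4-.5+u,(y-py+.5)/4-.5+v)
s1=lambda x,y:f(x,y,125,125,0,0); t1=lambda x,y:f(x,y,385,165,400,0)
s2=lambda x,y:f(x,y,230,217,0,300); t2=lambda x,y:f(x,y,225,165,400,300)
T=lambda a,b:tri([(Ks,Es,a),(Kt,Et,b)]).round(4)
print('rim',T(s2(215,363),t2(567,455)))
print('table disc ctr top', atz(Kt,Et,t2(587,462),.038))
print('head top',T(s1(136,28),t1(668,135)))
foot=[atz(Kt,Et,t1(*p),.01) for p in[(475,122),(590,55),(672,197),(560,262)]]
print(np.round(foot,4),'c',np.mean(foot,0).round(4))
print([np.linalg.norm(foot[i]-foot[(i+1)%4]).round(4) for i in range(4)])
d=foot[0]-foot[3]+foot[1]-foot[2];print('yaw',np.degrees(np.arctan2(d[1],d[0])))
tw=[atz(Kt,Et,t1(*p),.062) for p in[(540,132),(607,93),(592,218)]];print(np.round(tw,4),np.linalg.norm(tw[0]-tw[1]),np.linalg.norm(tw[0]-tw[2]),'c',(tw[1]+tw[2])/2)
# projected model check
yaw=np.arctan2(d[1],d[0]);c=np.mean(foot,0)
def draw(im,K,E):
    im=cv2.resize(im,None,fx=4,fy=4,interpolation=cv2.INTER_CUBIC)
    for sx,sy,z0,x0,col in[(60,48,.01,0,(0,255,0)),(33,30,.062,0,(0,255,255)),(21,28,.208,0,(0,0,255)),(21,28,.124,0,(255,0,0))]:
        p=[c[:2]+np.array([[np.cos(yaw),-np.sin(yaw)],[np.sin(yaw),np.cos(yaw)]])@np.array([a*sx,b*sy])/1000 for a,b in[(1,1),(1,-1),(-1,-1),(-1,1)]]
        q=np.array([(proj(K,E,[*k,z0])+.5)*4-.5 for k in p]).round().astype(int)
        cv2.polylines(im,[q],True,col,1)
    return im
a=draw(*D['scene'])[480:880,480:880];b=draw(*D['top'])[620:1020,1500:1900]
cv2.imwrite('pics/ov.png',np.hstack([a,b]))
E
```

```text
rim [0.5494 0.182  0.1164]
table disc ctr top [0.55341905 0.16899239 0.038     ]
head top [ 0.5631 -0.2695  0.2   ]
[[ 0.5919 -0.1979  0.01  ]
 [ 0.6408 -0.2787  0.01  ]
 [ 0.5424 -0.3357  0.01  ]
 [ 0.4955 -0.2573  0.01  ]] c [ 0.5676 -0.2674  0.01  ]
[np.float64(0.0944), np.float64(0.1138), np.float64(0.0914), np.float64(0.1132)]
yaw 30.82745815611572
[[ 0.5799 -0.2294  0.062 ]
 [ 0.6073 -0.2748  0.062 ]
 [ 0.5226 -0.2643  0.062 ]] 0.05302192642778717 0.06706836471901031 c [ 0.56494376 -0.26955495  0.062     ]
```

View pics/ov.png

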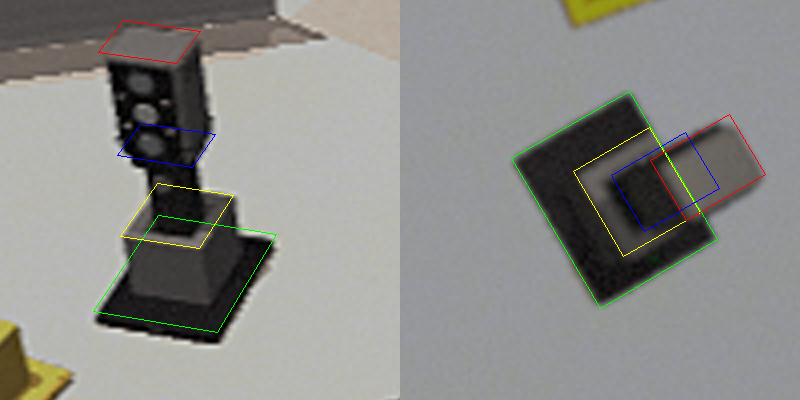

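```bash
cat >> h.py <<'E'
def goal(p,yaw,tilt,ys=1):
    """tool z tilted `tilt` rad below horizontal along yaw; tool y = ys*left of it"""
    h=np.array([np.cos(yaw),np.sin(yaw),0]);z=np.cos(tilt)*h+np.array([0,0,-np.sin(tilt)])
    y=ys*np.array([-h[1],h[0],0]);return np.array(p),np.c_[np.cross(y,z),y,z]
def rel(g):
    o=ctrl.get_obs();M=R.from_rotvec(o['tool_rot']).as_matrix();p,G=g
    print('shift units',(M.T@(p-o['tool_pos'])/.05).round(2),'turn units',(np.degrees(R.from_matrix(M.T@G).as_rotvec())/8).round(2))
E
python3 - <<'E'
from h import *
import pickle
D=pickle.load(open('d.pkl','rb'))
_,Ks,Es=D['scene'];_,Kt,Et=D['top']
k=560/800
print('panel bottom',[atz(Ks,Es,(a*k,b*k),0).round(3) for a,b in[(140,192),(268,178)]])
print('panel top xy at z .1,.2', [[atz(Ks,Es,(a*k,b*k),z).round(3) for a,b in[(120,125),(268,110)]] for z in(.1,.2)])
print('top px', [atz(Kt,Et,(a*k,b*k),.0).round(3) for a,b in[(745,445),(800,395)]])
o=ctrl.get_obs();print(R.from_rotvec(o['tool_rot']).as_matrix().round(3))
for ys in(1,-1): rel(goal([.495,-.31,.25],np.radians(31),np.pi/4,ys))
w=cam('wrist');print('wrist cam axes in tool',np.array(imaging.get_image('wrist')['hand_eye']).round(3))
E
```

```text
panel bottom [array([ 0.548, -0.685,  0.   ]), array([ 0.286, -0.519,  0.   ])]
panel top xy at z .1,.2 [[array([ 0.487, -0.838,  0.1  ]), array([ 0.17 , -0.648,  0.1  ])], [array([ 0.573, -0.641,  0.2  ]), array([ 0.296, -0.476,  0.2  ])]]
top px [array([ 0.276, -0.529,  0.   ]), array([ 0.374, -0.639,  0.   ])]
[[ 0.934  0.358 -0.   ]
 [ 0.358 -0.934  0.002]
 [ 0.    -0.002 -1.   ]]
shift units [ 7.03 -3.16 -1.12] turn units [ 8.16 -0.7  19.7 ]
shift units [ 7.03 -3.16 -1.12] turn units [ 0.48  5.61 -1.19]
wrist cam axes in tool [[-0.    -0.954 -0.301  0.077]
 [ 1.    -0.     0.    -0.001]
 [-0.    -0.301  0.954 -0.179]
 [ 0.     0.     0.     1.   ]]
```

>>> {"fn": "play_rows", "kwargs": {
  "series": [
    [1,[0,0,-1],[0,0,0]],
    [1,[0,0,-1],[0,0,0]],
    [1,[0,0,-1],[0,0,0]],
    [1,[0,0,-1],[0,0,0]],
    [1,[0,0,0],[0,0,0]]
  ],
  "force": 35
}}

```text
t: 0.82
tool_pos: [0.2239, -0.5851, 0.4011]
tool_rot: [3.079, 0.57, 0.001]
contact_force: [-0.4, -0.1, -0.2]
opening: 0.0856
grip_force: 0.0
```

>>> {"fn": "play_rows", "kwargs": {
  "series": [
    [1,[0.9,-0.4,0],[0,0,0]],
    [1,[0.9,-0.4,0],[0,0,0]],
    [1,[0.9,-0.4,0],[0,0,0]],
    [1,[0.9,-0.4,0],[0,0,0]],
    [1,[0.9,-0.4,0],[0,0,0]],
    [1,[0.9,-0.4,0],[0,0,0]],
    [1,[0.9,-0.4,0],[0,0,0]],
    [1,[0.6,-0.3,0],[0,0,0]]
  ]
}}

```text
t: 1.82
tool_pos: [0.4912, -0.3136, 0.3927]
tool_rot: [-3.087, -0.573, 0.002]
contact_force: [0.7, -0.9, 0.3]
opening: 0.0851
grip_force: 0.0
```

>>> {"fn": "play_rows", "kwargs": {
  "series": [
    [1,[0,0,0],[0,0,0]],
    [1,[0,0,0],[0,0,0]]
  ]
}}

```text
t: 2.08
tool_pos: [0.4898, -0.3157, 0.3935]
tool_rot: [-3.088, -0.571, 0.002]
contact_force: [-0.2, -0.9, 0.1]
opening: 0.0853
grip_force: 0.0
```

```bash
python3 - <<'E'
from h import *
import pickle
w=cam('wrist');pickle.dump(w,open('w1.pkl','wb'))
cv2.imwrite('pics/w1.png',cv2.resize(w[0],(800,600),interpolation=cv2.INTER_CUBIC))
print(ctrl.get_obs()['q'].round(3))
E
```

```text
[-0.701 -0.087  1.426 -0.     1.804  0.505]
```

View pics/w1.png

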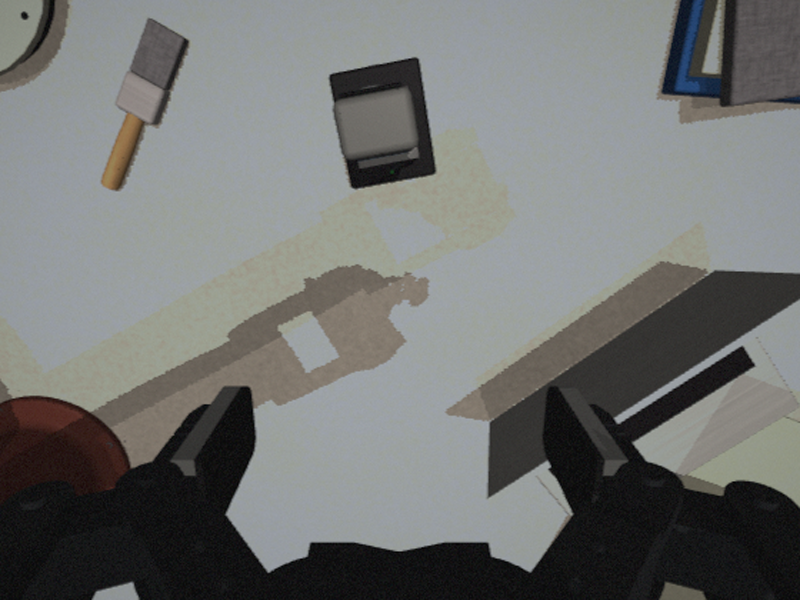

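The wrist view shows the dock foot with corners near (330,74), (417,58), (436,174) and (352,188), and the grey head top centred near (377,122).

```bash
python3 - <<'E'
from h import *
import pickle
K,E=pickle.load(open('w1.pkl','rb'))[1:]
D=pickle.load(open('d.pkl','rb'));_,Kt,Et=D['top'];_,Ks,Es=D['scene']
k=lambda p:((p[0]+.5)*.7-.5,(p[1]+.5)*.7-.5)
f=[atz(K,E,k(p),.01) for p in[(330,74),(417,58),(436,174),(352,188)]]
print(np.round(f,4),'c',np.mean(f,0),[np.linalg.norm(f[i]-f[(i+1)%4]).round(4) for i in range(4)])
d=f[0]-f[3]+f[1]-f[2];print(np.degrees(np.arctan2(d[1],d[0])))
hd=[(334,98),(410,86),(416,150),(343,159)]
for z in(.2,.208):
  h=[atz(K,E,k(p),z) for p in hd];print(z,np.mean(h,0).round(4),[np.linalg.norm(h[i]-h[(i+1)%4]).round(4) for i in range(4)])
t1=lambda x,y:((x-400+.5)/4-.5+385,(y+.5)/4-.5+165)
wc=k(np.mean(hd,0))
print('head top wrist+top',tri([(K,E,wc),(Kt,Et,t1(668,135))]),'wrist+scene',tri([(K,E,wc),(Ks,Es,(125+136/4-.4,125+28/4-.4))]))
E
```

```text
[[ 0.5953 -0.1979  0.01  ]
 [ 0.6415 -0.2765  0.01  ]
 [ 0.5412 -0.3386  0.01  ]
 [ 0.494  -0.2575  0.01  ]] c [ 0.56800993 -0.2676386   0.01      ] [np.float64(0.0912), np.float64(0.118), np.float64(0.0938), np.float64(0.1175)]
31.114604405927277
0.2 [ 0.5648 -0.2686  0.2   ] [np.float64(0.0533), np.float64(0.0426), np.float64(0.0529), np.float64(0.0412)]
0.208 [ 0.5647 -0.2691  0.208 ] [np.float64(0.0522), np.float64(0.0417), np.float64(0.0517), np.float64(0.0403)]
head top wrist+top [ 0.5642311  -0.26892662  0.20302391] wrist+scene [ 0.56425534 -0.26805864  0.20078758]
```

```bash
python3 - <<'E'
from h import *
y=np.radians(31);c=np.array([.5655,-.2685,.166]);tz=goal(c,y,np.pi/4)[1][:,2]
rel(goal(c-.10*tz,y,np.pi/4,-1))
E
```

```text
shift units [ 0.37 -0.1   3.14] turn units [ 0.49  5.62 -1.2 ]
```

>>> {"fn": "play_rows", "kwargs": {
  "series": [
    [1,[0,0,0],[0.07,0.8,-0.17]],
    [1,[0,0,0],[0.07,0.8,-0.17]],
    [1,[0,0,0],[0.07,0.8,-0.17]],
    [1,[0,0,0],[0.07,0.8,-0.17]],
    [1,[0,0,0],[0.07,0.8,-0.17]],
    [1,[0,0,0],[0.07,0.8,-0.17]],
    [1,[0,0,0],[0.07,0.8,-0.17]],
    [1,[0,0,0],[0,0,0]]
  ]
}}

```text
t: 3.12
tool_pos: [0.4884, -0.3171, 0.392]
tool_rot: [-2.631, -0.72, -1.084]
contact_force: [-0.7, -0.0, 0.3]
opening: 0.0856
grip_force: 0.0
```

```bash
python3 - <<'E'
from h import *
y=np.radians(31);c=np.array([.5655,-.2685,.166]);tz=goal(c,y,np.pi/4)[1][:,2]
rel(goal(c-.10*tz,y,np.pi/4,-1)); print(ctrl.get_obs()['q'].round(3))
E
```

```text
shift units [-1.9  -0.03  2.49] turn units [ 0.    0.02 -0.05]
[-1.11  -0.23   1.705  0.787  1.695  0.017]
```

Reached. Next is the pre-approach pose, followed by a wrist look to check it.

>>> {"fn": "play_rows", "kwargs": {
  "series": [
    [1,[-0.6,0,0.8],[0,0,0]],
    [1,[-0.65,0,0.85],[0,0,0]],
    [1,[-0.65,-0.03,0.84],[0,0,-0.05]],
    [1,[0,0,0],[0,0,0]],
    [1,[0,0,0],[0,0,0]]
  ]
}}

```text
t: 3.75
tool_pos: [0.508, -0.3047, 0.2424]
tool_rot: [-2.631, -0.742, -1.091]
contact_force: [-0.4, 0.4, 1.3]
opening: 0.0857
grip_force: 0.0
```

```bash
python3 - <<'E'
from h import *
y=np.radians(31);c=np.array([.5655,-.2685,.166]);tz=goal(c,y,np.pi/4)[1][:,2]
rel(goal(c-.10*tz,y,np.pi/4,-1)); rel(goal(c+.011*tz,y,np.pi/4,-1));print(ctrl.get_obs()['q'].round(3))
im,K,E=cam('wrist')
im=cv2.resize(im,None,fx=800/560,fy=800/560,interpolation=cv2.INTER_CUBIC)
h=np.array([np.cos(y),np.sin(y)]);l=np.array([-h[1],h[0]])
for z in(.208,.124):
    q=np.array([(proj(K,E,[*(c[:2]+h*a*.021+l*b*.028),z])+.5)/.7-.5 for a,b in[(1,1),(1,-1),(-1,-1),(-1,1)]]).round().astype(int)
    cv2.polylines(im,[q],True,(0,0,255),1)
cv2.imwrite('pics/w2.png',im)
E
```

```text
shift units [-0.12 -0.03  0.04] turn units [0.02 0.01 0.07]
shift units [-0.12 -0.04  2.26] turn units [0.02 0.01 0.07]
[-1.066 -0.158  1.89   0.788  1.479 -0.15 ]
```

View pics/w2.png

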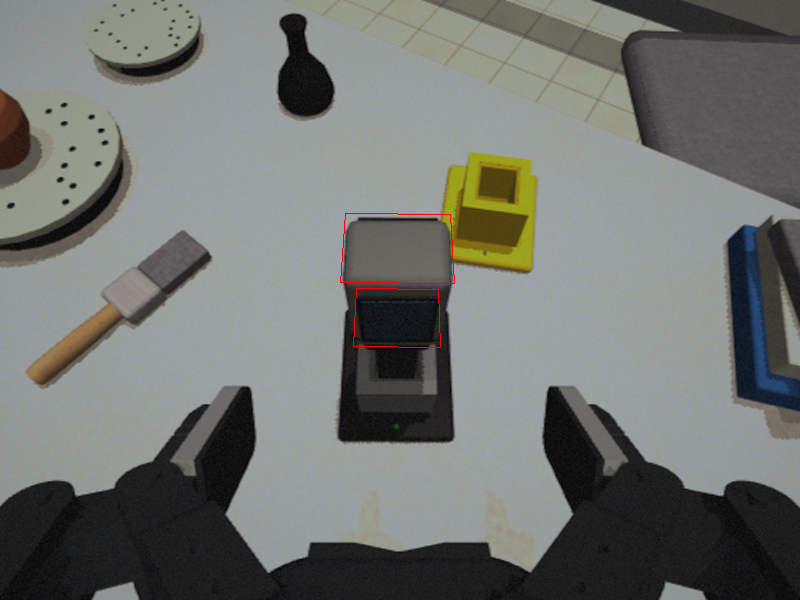

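>>> {"fn": "play_rows", "kwargs": {
  "series": [
    [1,[-0.06,-0.02,0.4],[0.02,0,0.07]],
    [1,[-0.06,-0.02,0.5],[0,0,0]],
    [1,[0,0,0.5],[0,0,0]],
    [1,[0,0,0.4],[0,0,0]],
    [1,[0,0,0.3],[0,0,0]],
    [1,[0,0,0.16],[0,0,0]],
    [1,[0,0,0],[0,0,0]],
    [1,[0,0,0],[0,0,0]]
  ]
}}

```text
t: 4.8
tool_pos: [0.5709, -0.2634, 0.1558]
tool_rot: [-2.628, -0.727, -1.086]
contact_force: [0.0, -0.3, 0.4]
opening: 0.0855
grip_force: 0.0
```

```bash
python3 - <<'E'
from h import *
y=np.radians(31);c=np.array([.5655,-.2685,.166]);tz=goal(c,y,np.pi/4)[1][:,2]
rel(goal(c+.011*tz,y,np.pi/4,-1))
im,K,E=cam('wrist')
cv2.imwrite('pics/w3.png',cv2.resize(im,(800,600),interpolation=cv2.INTER_CUBIC))
E
```

```text
shift units [ 0.04  0.03 -0.03] turn units [-0.01  0.01 -0.02]
```

View pics/w3.png

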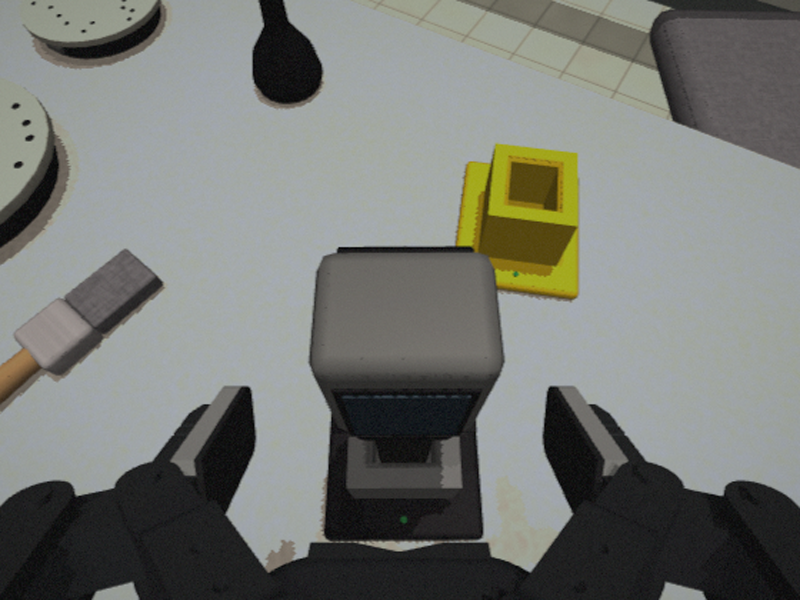

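The head is centred near u=406 with the fingers centred on 399, about 2 mm off. I'll shift +y by 2 mm and close lightly.

>>> {"fn": "play_rows", "kwargs": {
  "series": [
    [1,[0.04,0.04,-0.03],[0,0,0]],
    [1,[0,0,0],[0,0,0]],
    [0.6,[0,0,0],[0,0,0]],
    [0.5,[0,0,0],[0,0,0]],
    [0.4,[0,0,0],[0,0,0]],
    [0.4,[0,0,0],[0,0,0]]
  ],
  "force": 25
}}

```text
t: 5.6
tool_pos: [0.5723, -0.2644, 0.1579]
tool_rot: [-2.627, -0.726, -1.085]
contact_force: [-0.0, -0.5, 1.3]
opening: 0.0548
grip_force: 26.7
```

>>> {"fn": "play_rows", "kwargs": {
  "series": [
    [0.4,[0,0,0],[0,0,0]],
    [0.4,[0,0,0],[0,0,0]]
  ],
  "force": 38
}}

```text
t: 5.85
tool_pos: [0.5723, -0.2644, 0.158]
tool_rot: [-2.627, -0.727, -1.085]
contact_force: [-0.3, -1.1, 2.4]
opening: 0.0541
grip_force: 39.4
```

```bash
python3 - <<'E'
from h import *
o=ctrl.get_obs();print(R.from_rotvec(o['tool_rot']).as_matrix().round(4),o['contact_force'],o['wrist_torque'])
E
```

```text
[[ 0.608   0.5149  0.6043]
 [ 0.3625 -0.8572  0.3657]
 [ 0.7063 -0.0033 -0.7079]] [-0.27411407 -1.11912945  2.41037482] [-0.01195014  0.14948281  0.02011796]
```

>>> {"fn": "play_rows", "kwargs": {
  "series": [
    [0.4,[0.05,0,-0.05],[0,0,0]],
    [0.4,[0.1,0,-0.1],[0,0,0]],
    [0.4,[0.1,0,-0.1],[0,0,0]],
    [0.4,[0.1,0,-0.1],[0,0,0]]
  ]
}}

```text
t: 6.35
tool_pos: [0.5721, -0.2643, 0.1825]
tool_rot: [-2.627, -0.726, -1.084]
contact_force: [0.4, -0.1, -4.1]
opening: 0.0542
grip_force: 40.6
```

>>> {"fn": "play_rows", "kwargs": {
  "series": [
    [0.4,[0.15,0,-0.15],[0,0,0]],
    [0.4,[0.15,0,-0.15],[0,0,0]],
    [0.4,[0.15,0,-0.15],[0,0,0]],
    [0.4,[0.2,0,-0.2],[0,0,0]],
    [0.4,[0.2,0,-0.2],[0,0,0]],
    [0.4,[0.2,0,-0.2],[0,0,0]],
    [0.4,[0.2,0,-0.2],[0,0,0]],
    [0.4,[0.2,0,-0.2],[0,0,0]]
  ]
}}

```text
t: 7.35
tool_pos: [0.5725, -0.2646, 0.2858]
tool_rot: [-2.627, -0.726, -1.084]
contact_force: [0.4, -0.5, -3.8]
opening: 0.0545
grip_force: 40.6
```

>>> {"fn": "play_rows", "kwargs": {
  "series": [
    [0.4,[0.3,0,-0.3],[0,0,0]],
    [0.4,[0.3,0,-0.3],[0,0,0]],
    [0.4,[0.3,0,-0.3],[0,0,0]],
    [0.4,[0,0,0],[0,0,0]],
    [0.4,[0,0,0],[0,0,0]]
  ]
}}

```text
t: 7.98
tool_pos: [0.5725, -0.2647, 0.3477]
tool_rot: [-2.628, -0.726, -1.083]
contact_force: [0.2, -0.3, -3.8]
opening: 0.0544
grip_force: 40.6
```

```bash
python3 - <<'E'
from h import *
import pickle
w=cam('wrist');s=cam('scene');pickle.dump((w,s),open('l.pkl','wb'))
a=cv2.resize(w[0],(400,300));b=cv2.resize(s[0][60:270,60:340],(400,300))
cv2.imwrite('pics/l.png',np.hstack([a,b]));print(ctrl.get_obs()['q'].round(3))
E
```

```text
[-0.922 -0.182  1.738  0.78   1.51   0.092]
```

View pics/l.png

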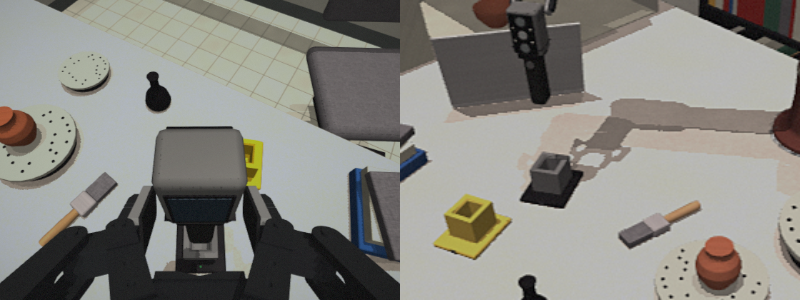

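Lifted clean: the right panel shows the dock empty and the scanner upright in the fingers at (530,50). Next I'll work out the final pose and tip in place.

```bash
cat >> h.py <<'E'
# scanner in tool, from the grasp
Mg=R.from_rotvec([-2.627,-.7265,-1.085]).as_matrix();pg=np.array([.5723,-.2644,.158])
y0=np.radians(31);S=np.array([[np.cos(y0),-np.sin(y0),0],[np.sin(y0),np.cos(y0),0],[0,0,1]])
RS=Mg.T@S; pS=Mg.T@(np.array([.5655,-.2685,.016])-pg)
def tgt(jar,yaw,d=.2,dip=np.pi/4):
    h=np.array([np.cos(yaw),np.sin(yaw),0]);x=np.cos(dip)*h-[0,0,np.sin(dip)];y=np.array([-h[1],h[0],0])
    W=np.c_[x,y,np.cross(x,y)]; o=np.array(jar)-d*x-W@[.024,0,.15]
    M=W@RS.T; return o-M@pS,M
def check(jar):
    o=ctrl.get_obs();M=R.from_rotvec(o['tool_rot']).as_matrix();W=M@RS;so=o['tool_pos']+M@pS
    print('jar in window',(W.T@(np.array(jar)-so-W@[.024,0,.15])).round(4),'x-vert',np.arccos(W[2,0]).round(3),'z-vert',np.arccos(W[2,2]).round(3),'origin',so.round(3))
E
python3 - <<'E'
from h import *
import pickle
D=pickle.load(open('d.pkl','rb'));_,Kt,Et=D['top']
r=atz(Kt,Et,(225+167/4-.4,165+155/4-.4),.123);print(r)
j=[r[0],r[1],.081]
g=tgt(j,np.radians(60));print(g[0]);rel(g)
# tip only
o=ctrl.get_obs();rel((o['tool_pos'],tgt(j,y0)[1]))
E
```

```text
[0.54957695 0.18095161 0.123     ]
[0.47034942 0.04374975 0.22812036]
shift units [-0.69 -6.32  2.72] turn units [ 1.39 -5.51 -3.43]
shift units [0. 0. 0.] turn units [-0.03 -5.62  0.01]
```

>>> {"fn": "play_rows", "kwargs": {
  "series": [
    [0.4,[0,0,0],[0,-0.3,0]],
    [0.4,[0,0,0],[0,-0.6,0]],
    [0.4,[0,0,0],[0,-0.7,0]],
    [0.4,[0,0,0],[0,-0.7,0]],
    [0.4,[0,0,0],[0,-0.7,0]],
    [0.4,[0,0,0],[0,-0.7,0]],
    [0.4,[0,0,0],[0,-0.7,0]],
    [0.4,[0,0,0],[0,-0.6,0]]
  ]
}}

```text
t: 9.07
tool_pos: [0.5731, -0.2639, 0.3474]
tool_rot: [-2.997, -0.832, -0.124]
contact_force: [-0.7, -0.7, -4.6]
opening: 0.0539
grip_force: 40.8
```

>>> {"fn": "play_rows", "kwargs": {
  "series": [
    [0.4,[0,0,0],[0,-0.4,0]],
    [0.4,[0,0,0],[0,-0.2,0]],
    [0.4,[0,0,0],[0,0,0]],
    [0.4,[0,0,0],[0,0,0]]
  ]
}}

```text
t: 9.57
tool_pos: [0.5726, -0.2649, 0.3482]
tool_rot: [-3.023, -0.837, -0.002]
contact_force: [0.0, -0.5, -4.3]
opening: 0.0541
grip_force: 40.8
```

```bash
python3 - <<'E'
from h import *
j=[.551,.181,.081]
rel(tgt(j,np.radians(60)));check(j);print(ctrl.get_obs()['q'].round(3))
E
```

```text
shift units [ 1.44 -6.32  2.43] turn units [-0.01 -0.04 -3.61]
jar in window [ 0.3231  0.3924 -0.0487] x-vert 2.353 z-vert 0.782 origin [ 0.482 -0.319  0.253]
[-0.553  0.023  1.392  0.004  1.729  0.478]
```

>>> {"fn": "play_rows", "kwargs": {
  "series": [
    [0.4,[0.08,-0.35,0],[0,0,0]],
    [0.4,[0.16,-0.7,0],[0,0,0]],
    [0.4,[0.2,-0.9,0],[0,0,0]],
    [0.4,[0.23,-1,0],[0,0,0]],
    [0.4,[0.23,-1,0],[0,0,0]],
    [0.4,[0.22,-1,0],[0,0,0]],
    [0.4,[0.2,-0.87,0],[0,0,0]],
    [0.4,[0.12,-0.5,0],[0,0,0]]
  ]
}}

```text
t: 10.58
tool_pos: [0.4703, 0.0454, 0.3504]
tool_rot: [-3.022, -0.841, -0.004]
contact_force: [0.2, -0.8, -4.2]
opening: 0.0539
grip_force: 41.3
```

>>> {"fn": "play_rows", "kwargs": {
  "series": [
    [0.4,[0,0,0],[0,0,-0.3]],
    [0.4,[0,0,0],[0,0,-0.6]],
    [0.4,[0,0,0],[0,0,-0.6]],
    [0.4,[0,0,0],[0,0,-0.6]],
    [0.4,[0,0,0],[0,0,-0.6]],
    [0.4,[0,0,0],[0,-0.04,-0.6]],
    [0.4,[0,0,0],[0,0,-0.3]],
    [0.4,[0,0,0],[0,0,0]]
  ]
}}

```text
t: 11.58
tool_pos: [0.4711, 0.0435, 0.3501]
tool_rot: [-2.723, -1.565, 0.004]
contact_force: [-0.1, 1.0, -4.2]
opening: 0.0537
grip_force: 41.4
```

```bash
python3 - <<'E'
from h import *
import pickle
j=[.551,.181,.081]
rel(tgt(j,np.radians(60)));check(j);print(ctrl.get_obs()['q'].round(3))
w=cam('wrist');im=cv2.resize(w[0],(800,600),interpolation=cv2.INTER_CUBIC);pickle.dump(w,open('w4.pkl','wb'))
for p in([.55,.181,.123],[.5534,.169,.038]):
    q=(proj(w[1],w[2],p)+.5)/.7-.5;cv2.drawMarker(im,tuple(map(int,q.round())),(0,255,0),0,14)
cv2.imwrite('pics/w4.png',im)
E
```

```text
shift units [0.01 0.01 2.44] turn units [ 0.    0.   -0.01]
jar in window [ 2.866e-01 -1.000e-04 -8.580e-02] x-vert 2.356 z-vert 0.786 origin [ 0.418 -0.048  0.255]
[-0.065 -0.356  1.725 -0.     1.775  0.462]
```

View pics/w4.png

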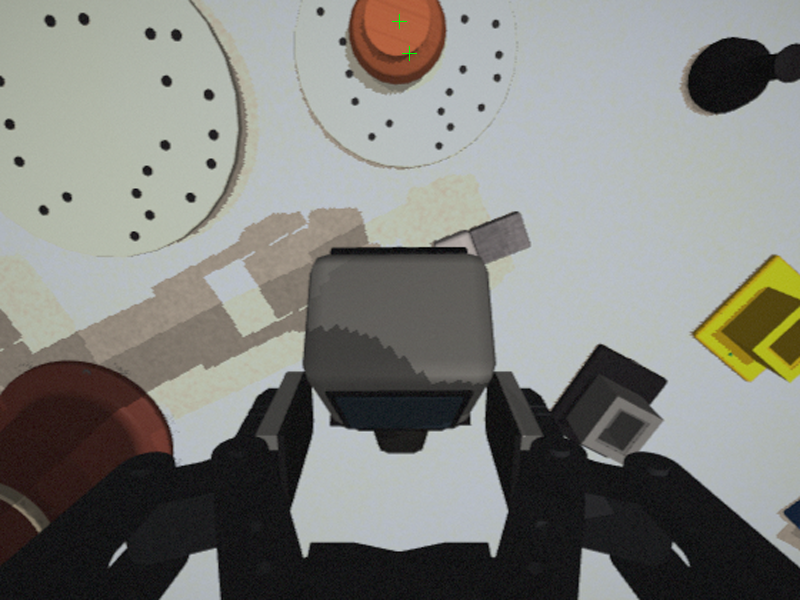

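The jar rim lies where predicted, at (398,20), and the scanner has not slipped in the grip. Next I'll descend to the standoff.

>>> {"fn": "play_rows", "kwargs": {
  "series": [
    [0.4,[0,0,0.2],[0,0,0]],
    [0.4,[0,0,0.4],[0,0,0]],
    [0.4,[0,0,0.4],[0,0,0]],
    [0.4,[0,0,0.4],[0,0,0]],
    [0.4,[0,0,0.4],[0,0,0]],
    [0.4,[0,0,0.34],[0,0,0]],
    [0.4,[0,0,0.2],[0,0,0]],
    [0.4,[0,0,0.1],[0,0,0]]
  ]
}}

```text
t: 12.62
tool_pos: [0.4713, 0.0431, 0.2273]
tool_rot: [-2.722, -1.565, 0.005]
contact_force: [0.9, 0.5, -4.5]
opening: 0.0541
grip_force: 41.4
```

>>> {"fn": "play_rows", "kwargs": {
  "series": [
    [0.4,[0,0,0],[0,0,0]],
    [0.4,[0,0,0],[0,0,0]],
    [0.4,[0,0,0],[0,0,0]],
    [0.4,[0,0,0],[0,0,0]]
  ]
}}

```text
t: 13.12
tool_pos: [0.4715, 0.0431, 0.2282]
tool_rot: [-2.723, -1.565, 0.004]
contact_force: [-0.3, -0.5, -4.2]
opening: 0.0538
grip_force: 41.5
```

```bash
python3 - <<'E'
from h import *
j=[.55,.181,.081];check(j);print(abs(ctrl.get_obs()['dq']).max())
s=cam('scene');im=cv2.resize(s[0][60:330,60:420],(800,600),interpolation=cv2.INTER_CUBIC);cv2.imwrite('pics/fin.png',im)
E
```

```text
jar in window [2.002e-01 1.200e-03 2.000e-04] x-vert 2.357 z-vert 0.786 origin [ 0.418 -0.049  0.133]
0.005203783841928048
```

View pics/fin.png

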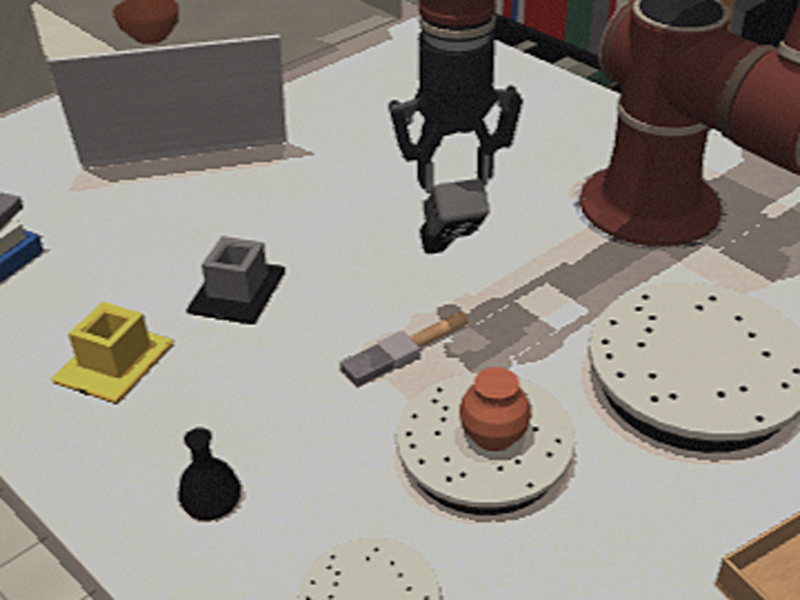

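The scanner is held at about (455,215), tilted and facing the jar at (495,405). Everything else on the table is undisturbed, so I'm handing in.

```bash
python3 -c "
from station import ctrl
print(ctrl.finish_job())"
```

```text
the job is handed in; nothing more can be done
None
```

The job is handed in, with no verdict shown: the scanner came straight up out of the dock and is held still at about 41 N, looking 45° down at the jar middle from an estimated 200 mm, with nothing else visibly moved.

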